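# Load the blue pattern board into the forming press

### The job

Pull the blue pattern board up out of the wooden holder and slide it, grip tab outward, into the sloping slot of the blue press until it sits fully home on the bottom of the slot, and let go of it. Then throw the red-knobbed clamp lever beside the slot all the way over to its other side, towards the press's tall housing. Leave the other boards standing in the holder, and do not knock over or shove the jar, the brush or the thread spool.

Things in the scene. Friction and masses are not known exactly. Their poses are not given: they have to be found in the camera images.
- blue_board: Blue stiff plastic slab 150 x 90 x 10 mm, 160 g, white ring on each face, upright in one of the holder's slots. Origin: middle of its foot (lower) edge. z along its length from foot to grip tab, x across its width, y through its thickness. 80 mm wide up to z = 12, 90 mm wide from z = 12 to 110, then the grip tab, 46 mm wide, from z = 110 to 150 mm.
- orange_board: A board of the same form in orange, in another slot of the holder. Stays there.
- white_board: A board of the same form in white, in another slot of the holder. Stays there.
- holder: Fixed wooden holder 112 x 200 x 60 mm. Origin at the centre of its underside, z up. Three slots side by side at y = -75, 0 and +75 mm, each running along x (96 mm long, 16 mm wide), floor at z = 10 mm, rim at z = 60 mm. The tops of the boards stand at z = 160 mm.
- press: Fixed blue press, its front (-x) turned roughly to the robot's left. Origin on the table below the slot's mouth, z up, x from the front to the tall housing at its back. The sloping face is 163 mm wide and rises to the back at 35 degrees; the housing (x = 120 to 230) is 170 mm wide, 210 high, with a hub on top (to 244). A grey pod (y = 84 to 169, x = -80 to 20 mm) 50 mm high carries the lever.
- slot: Slot in the press's sloping face. Origin: middle of its mouth, 135 mm above the table. z out of the slot, leaning 35 degrees from vertical towards the press's front; x along its 96 mm length, up the slope; y across its 13 mm width. 80 mm deep, flat floor. Two bright flared lips (12 mm high, about 25 mm apart at their tops) lead in. A board that is home has its foot at z = -80 mm, 70 mm stands out.
- clamp (a joint): Clamp lever angle in rad: 0 leaning to the press's front (-x of the press), 1.0 leaning to its back, towards the housing (the end of its swing). It turns about an axis along the press's y and stays where it is left.
- clamp_tip (a point): Centre of the red 26 mm ball on the end of the clamp lever, 80 mm from its pivot. The pivot lies at x = -30, y = 130, z = 72 mm in the frame of the press.
- jar: Loose amber jar with black lid, 62 mm across, 85 mm high, standing on the table. Origin at the centre of its underside.
- brush: Loose hand brush about 180 mm long lying on the table.
- spool: Loose grey thread spool, 60 mm across, 100 mm high, standing on the table. Origin at the centre of its underside.
Things that resemble listed ones, but are neither listed nor needed, are in the scene too. Of the things like the blue_board, leave any that is green or turquoise; of the rest the larger one is meant.

How it is judged:
On the way, in this order (a step that is already met when the one before it is completed fails the run):
1. the blue board is home in the slot and let go, with the clamp lever not yet thrown (z of blue_board in the frame of slot below -0.073 m and angle between the z axis of blue_board and the z axis of slot, either way round below 0.12 rad and angle between the y axis of blue_board and the y axis of slot, either way round below 0.2 rad and distance between blue_board and slot below 0.09 m and contact force between the fingers and blue_board below 0.5 N and value of joint clamp below 0.6 rad), for 0.2 s.
2. the clamp lever is thrown all the way over (value of joint clamp above 0.85 rad), for 0.1 s.
At the end, for the whole second after the job is handed in: The blue board rests in the press's slot, tab outward, its foot within 7 mm of the slot's floor and its length within about 7 degrees of the slot's axis; the clamp lever is past 0.85 of its 1.0 rad; the orange and white boards stand in the holder within 20 mm of where they were (z of blue_board in the frame of slot below -0.073 m and angle between the z axis of blue_board and the z axis of slot, either way round below 0.12 rad and angle between the y axis of blue_board and the y axis of slot, either way round below 0.2 rad and distance between blue_board and slot below 0.09 m and linear speed of blue_board below 0.02 m/s and value of joint clamp above 0.85 rad and distance of each of orange_board, white_board from where it was at the start of the episode below 0.02 m); the robot touches nothing.
It fails at once if another board is pulled from the holder or knocked out of place (distance of any of orange_board, white_board from where it was at the start of the episode above 0.03 m).
It fails at once if the jar, brush or spool is knocked over or shoved more than 50 mm (distance of any of jar, brush, spool from where it was at the start of the episode above 0.05 m or angle between any of jar, spool's own z axis and vertical above 0.7 rad).
It also fails if it takes over 58 s, if anything falls off the work surface, if the arm or the gripper's body presses on something with over 40 N, if the wrist force passes 120 N, or if a joint passes its speed limit or range.

### The arm

A 7-joint arm with a two-finger parallel gripper is mounted at the origin on the work surface. World frame = base frame: x ahead of the robot, y to its left, z up, the work surface at z = 0. Lengths are in m, angles in rad, forces in N, time in s.
With the tool pointing down it reaches from about 0.4 to 0.875 m from the base axis. Payload 6.5 kg.
Tool frame: the origin (TCP) lies at the very end of the fingers, on their centre line; the grasp point (between the pads) lies 19 mm behind it; z points along the fingers, y is the line along which they close (so a half turn about z gives the same grasp; the last joint's range is limited). The gripper opens to 88 mm and grips with 3 to 60 N. Pads are 18 mm wide; open, the fingers measure 123 mm over their backs; the gripper's body (75 mm by 187 mm) begins 45 mm behind the grasp point.
Start: joints at [-1.363, 0.536, -0.004, 1.538, 0.003, 1.067, -0.071], TCP at [0.176, 0.626, 0.239] pointing down, gripper open.
Joint ranges: [-2.7, 2.7], [-0.37, 2.16], [-1.27, 1.26], [0.24, 2.4], [-1.31, 4.45], [0.19, 1.91], [-2.76, 2.76]. Speed limits (rad/s): [2.39, 2.39, 3.14, 3.14, 3.14, 3.14, 3.14].

### API

Orientations are given as [roll, pitch, yaw] about the fixed x, y, z axes, in that order (R = Rz(yaw) Ry(pitch) Rx(roll)).
In Python, from workcell import monitor, camera, job gives the robot as it stands.
- The arm moves only by the tool move_arm, never from a script. Its argument "moves" is a list that holds one entry, the list of rows, each a list of 5 numbers: the shift along the tool's x, y, z each as a share of 0.06 m, from -1 to 1, then the turn about the tool's z as a share of 10 degrees, from -1 to 1, then the closure, from -1 (fully open) to 1 (shut). A call has 1 to 10 rows; each row shifts and turns the commanded pose from where the row before left it, along the tool's axes as they then stand; what a row does not reach is not made up. A row lasts 1/8 s, in which the tool goes at most 62.5 mm and 10.7 degrees, less where a joint would pass 70% of its speed; a pose out of reach is approached as far as the arm can. A call with a number of a shift or a turn outside -1 to 1 is refused whole. A call with a gripper value outside its range is refused whole. The fingers move at their own pace and stop on an object; "squeeze" is the grip in N (left out, the last holds). Time passes only in rows, so rows that do not move let the fingers close. It gives the time, the measured TCP pose, the force, the opening and the grip force at its end, in the units of the state.
- monitor.get_obs(): the state, without advancing time (a new reading comes with each control period).
- camera(name): name is "scene" or "top" or "wrist"; returns a dict with "color" (420x560x3 uint8, red, green, blue), "intrinsics" (3x3 intrinsics, pixels), "R" (3x3) and "t" (3): a world point X has camera coordinates R X + t; the wrist camera has in their place "mount" (4x4, takes a point from camera to tool coordinates, whose origin is the TCP and whose axes are the flange's). Camera axes: x right, y down, z forward; pixel columns grow to the right and rows downward; lengths in m; the calibration is good to about 2 mm. The wrist camera is an equidistant fisheye: a pixel r from the principal point sees the ray r / f radians off the axis. A picture is of the moment at which its call begins: read the wrist's pose just before it. There is no depth.
- job.sign_off(): hands the job in; it is judged then, once.
The state is a dict: "time_s": time; "joint_positions": joint angles; "dq": joint speeds; "joint_efforts": joint torques, N m; "tcp_pos": TCP position; "ee_rot": TCP orientation; "ft_force": force on the tool from outside, world axes, zero at the start; "moment": the same for the moment, N m; "width": finger opening in m; "finger_force": force on a finger pad.
Only numpy, scipy, OpenCV 4.12 (cv2) and the standard library are available. Lean on these libraries where they do the work, as an engineer would, in place of code of your own. Each camera call takes 0.05 s, during which the arm holds its last target. There are 200 camera calls.

## Working session

There is one attempt and no reset: what is moved stays moved. The work goes in short steps, Python scripts to look and compute and a tool call to move; the robot and the scene stay as the last step left them, time stands still between calls to the robot, and variables do not carry over. Pictures are saved under pics/ and viewed, at most 10 in all, crops included, and the job is handed in when it is done.

Besides the shell and the picture viewer there is one more tool, called after "Request:" as name([rows], argument=value, ...), one row to a line, values as JSON. move_arm: Moves the arm, as the interface text tells. Shift numbers are shares of 0.06 m and turn numbers shares of 10 degrees, none past 1 either way. Its arguments: {"type":"object","properties":{"moves":{"type":"array"},"squeeze":{"type":"number"}},"required":["moves"]}

```bash
ls; mkdir -p pics
python3 - <<'E'
from workcell import monitor,camera
import cv2,numpy as np
o=monitor.get_obs()
for k,v in o.items(): print(k,np.round(v,4))
for n in("scene","top"):
    c=camera(n); cv2.imwrite(f"pics/{n}0.png",c["color"][:,:,::-1]); print(n,c["intrinsics"],c["R"],c["t"])
E
```

```text
pics
time_s 0.0
joint_positions [-1.3632  0.5372 -0.0044  1.5388  0.0026  1.0673 -0.0712]
dq [ 0.     -0.0006  0.      0.0008 -0.0016 -0.0008  0.0012]
joint_efforts [ 5.00000e-04 -5.70976e+01  9.91100e-01 -2.51611e+01 -5.62000e-02
  1.79000e-02  2.00000e-04]
tcp_pos [0.1756 0.6252 0.2378]
ee_rot [-3.1399e+00  2.0000e-04  2.8678e+00]
ft_force [-0.0147 -0.3689  0.5918]
moment [-0.0188  0.0027  0.0273]
finger_force 0.0
width 0.0882
scene [[495.48105065   0.         281.98909542]
 [  0.         495.48105065 199.27868809]
 [  0.           0.           1.        ]] [[ 0.78381644  0.62084943  0.01333317]
 [ 0.45354413 -0.55766513 -0.69520308]
 [-0.42418099  0.55095878 -0.71868971]] [-0.39433257 -0.15685339  1.41242705]
top [[536.75402962   0.         277.20647654]
 [  0.         536.75402962 214.04141219]
 [  0.           0.           1.        ]] [[ 1.54706075e-04 -9.99984018e-01 -5.65152346e-03]
 [-9.92515239e-01  5.36622603e-04 -1.22119667e-01]
 [ 1.22120748e-01  5.62811581e-03 -9.92499293e-01]] [0.02508517 0.51245534 1.48307309]
```

View pics/scene0.png

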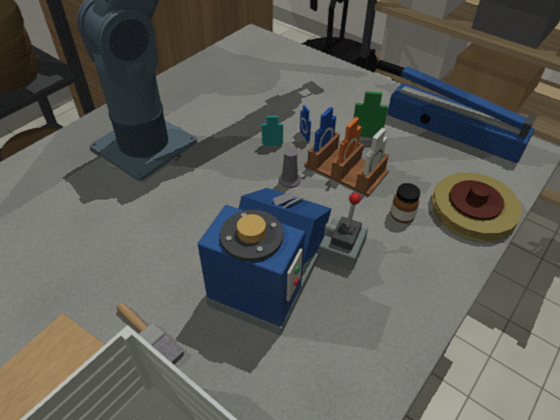

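View pics/top0.png

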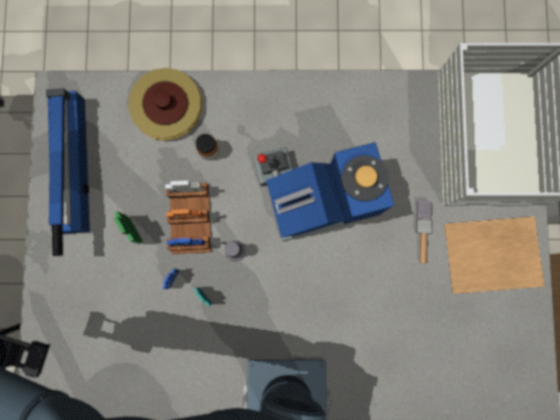

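```bash
cat > h.py <<'E'
import numpy as np,cv2
from workcell import monitor,camera
from scipy.spatial.transform import Rotation as Ro
def ray(c,u,v):
    d=np.linalg.inv(c["intrinsics"])@np.array([u,v,1.]); R=c["R"]
    return -R.T@c["t"],R.T@d
def onz(c,u,v,z):
    o,d=ray(c,u,v); return o+d*(z-o[2])/d[2]
def proj(c,X):
    p=c["intrinsics"]@(c["R"]@np.asarray(X)+c["t"]); return p[:2]/p[2]
def blobs(c,lo,hi,amin=15):
    hsv=cv2.cvtColor(c["color"],cv2.COLOR_RGB2HSV)
    m=cv2.inRange(hsv,np.array(lo),np.array(hi))
    n,l,s,ce=cv2.connectedComponentsWithStats(m)
    return m,[(s[i],ce[i]) for i in range(1,n) if s[i][4]>=amin]
E
python3 - <<'E'
from h import *
c=camera("top");im=c["color"][:,:,::-1]
a=cv2.resize(im[165:265,150:250],(500,500),interpolation=cv2.INTER_CUBIC)
s=camera("scene");im2=s["color"][:,:,::-1]
b=cv2.resize(im[135:245,245:405],None,fx=5,fy=5,interpolation=cv2.INTER_CUBIC)
cv2.imwrite("pics/press.png",b)
b=cv2.resize(im2[90:215,260:400],(300,268),interpolation=cv2.INTER_CUBIC)
out=np.zeros((500,800,3),np.uint8);out[:,:500]=a;out[:268,500:]=b
cv2.imwrite("pics/holder.png",out)
for cc,n in((c,"top"),(s,"scene")):
    for nm,lo,hi in(("red",(0,180,120),(5,255,255)),("red2",(174,150,100),(180,255,255)),("orange",(8,170,170),(16,255,255)),("blue",(105,170,90),(120,255,255))):
        m,bl=blobs(cc,lo,hi)
        for st,ce in bl: print(n,nm,st,np.round(ce,1))
E
```

```text
top red [259 155   7   7  36] [261.7 158. ]
top blue [171 240  20   4  43] [180.4 241.3]
top blue [193 241   8   2  15] [196.5 241.5]
scene red [350 193  10   7  48] [354.8 196.2]
scene orange [348 118  10   9  26] [352.2 121.8]
scene blue [322 108  10   9  33] [326.6 111.9]
```

View pics/holder.png

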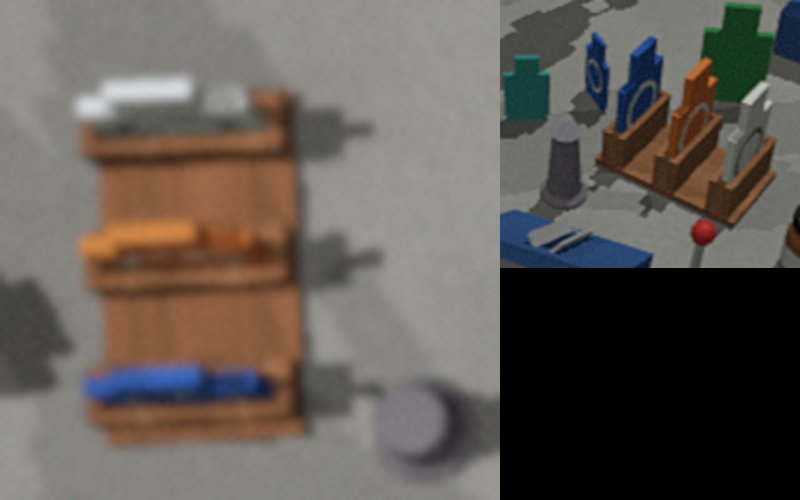

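View pics/press.png

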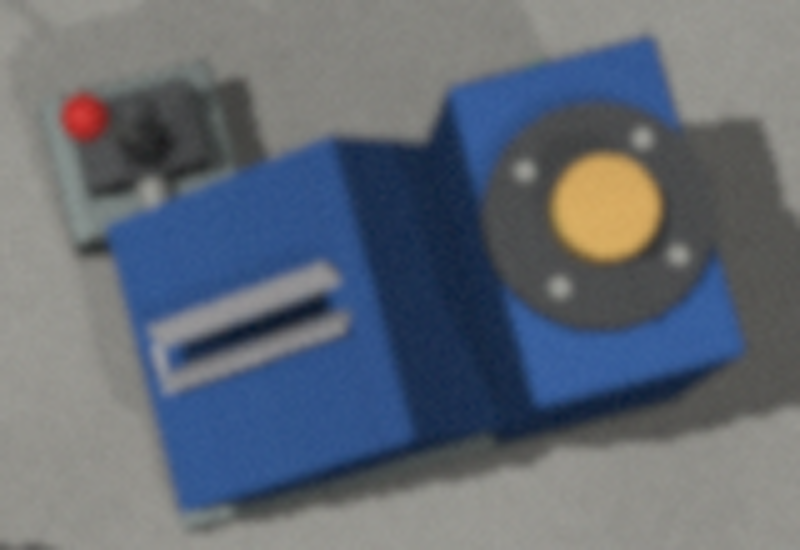

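```bash
cat > m.py <<'E'
from h import *
from scipy.optimize import least_squares
c=camera("top");s=camera("scene")
P=lambda x,y:(245+(x+.5)/5-.5,135+(y+.5)/5-.5)
q35=np.radians(35);zs=np.array([-np.sin(q35),0,np.cos(q35)]);xs=np.array([np.cos(q35),0,np.sin(q35)]);ys=np.array([0,1.,0])
O=np.array([0,0,.135])
L=lambda x,y,z:O+x*xs+y*ys+z*zs
ball=[-.030-.08*np.sin(.5),.13,.072+.08*np.cos(.5)]
pts=[([.23,.085,.21],P(655,38)),([.12,.085,.21],P(450,88)),([.12,-.085,.21],P(530,405)),([.23,-.085,.21],P(742,352)),([.175,0,.244],P(607,207)),
 (ball,(261.7,158.0))]
def f(p,full=False):
    R=Ro.from_euler('z',p[2]).as_matrix();t=np.array([p[0],p[1],0])
    r=[proj(c,R@np.array(X)+t)-np.array(u) for X,u in pts]
    r.append(proj(s,R@np.array(ball)+t)-np.array([354.8,196.2]))
    return np.array(r) if full else np.ravel(r)
r=least_squares(f,[.6,-.1,-1.3],loss='soft_l1');print("press",r.x,np.degrees(r.x[2]));print(np.round(f(r.x,1),1))
R=Ro.from_euler('z',r.x[2]).as_matrix();t=np.array([r.x[0],r.x[1],0])
for X in [L(-.048,.0125,.012),L(.048,.0125,.012),L(-.048,-.0125,.012),L(.048,-.0125,.012)]:
    u=proj(c,R@X+t);print("lip crop",np.round((u-[244.6,134.6])*5,0))
# ball by triangulation
o1,d1=ray(c,261.7,158);o2,d2=ray(s,354.8,196.2)
k=np.linalg.lstsq(np.c_[d1,-d2],o2-o1,rcond=None)[0];print("ball",o1+k[0]*d1,o2+k[1]*d2)
for n,u,v,z in[("tab",180.7,241.9,.16),("jar",206,145,.085),("spool",233.5,248,.1),("greentop",122,222,.15),("smallblue",170,277,.1),("sp base",113,0,0)]:
    print(n,onz(c,u,v,z))
hsv=cv2.cvtColor(c["color"],cv2.COLOR_RGB2HSV);m=cv2.inRange(hsv,np.array((105,150,80)),np.array((122,255,255)))
ys_,xs_=np.nonzero(m[236:250,164:210]);pp=np.c_[xs_,ys_]+[164,236];print("board blue",pp.min(0),pp.max(0),cv2.minAreaRect(pp.astype(np.float32)))
E
python3 m.py
```

```text
press [ 0.53692326 -0.0230099  -1.32466007] -75.8974312779622
[[ 0.3 -0.9]
 [-0.8 -0.4]
 [ 0.7  1.1]
 [ 1.1  1. ]
 [-0.1  0.1]
 [-3.6  0.8]
 [ 1.1  1.1]]
lip crop [162. 330.]
lip crop [310. 278.]
lip crop [174. 376.]
lip crop [322. 324.]
ball [0.64595905 0.06507724 0.15276211] [0.64751304 0.06626914 0.15316215]
tab [0.42473725 0.27195171 0.16      ]
jar [0.69846702 0.22175235 0.085     ]
spool [0.41261955 0.1414351  0.1       ]
greentop [0.47725667 0.42766051 0.15      ]
smallblue [0.33559428 0.30950291 0.1       ]
sp base [1.1711131  0.52363798 0.        ]
board blue [168 240] [201 244] ((184.5027313232422, 241.57395935058594), (3.9972593784332275, 33.014400482177734), 87.87889862060547)
```

```bash
cat >> h.py <<'E'
def plan(p,yaw_deg,n,o=None,start=None):
    "print n rows (tool shares) from the measured (or start) pose to p, yaw"
    if start is None:
        o=o or monitor.get_obs(); p0=np.array(o["tcp_pos"]); y0=np.degrees(o["ee_rot"][2])
    else: p0,y0=np.array(start[0]),start[1]
    dy=(yaw_deg-y0+180)%360-180; d=(np.array(p)-p0)/n
    for i in range(n):
        R=Ro.from_euler('xyz',[180,0,y0+dy*i/n],degrees=True)
        print(np.round(np.r_[R.inv().apply(d)/.06,-dy/n/10],2).tolist())
def wpix(c,o,X):
    R=Ro.from_euler('xyz',o["ee_rot"]).as_matrix(); T=np.eye(4);T[:3,:3]=R;T[:3,3]=o["tcp_pos"]
    x=np.linalg.inv(T@c["mount"])@np.r_[X,1]; x=x[:3]; th=np.arctan2(np.hypot(x[0],x[1]),x[2]); a=np.arctan2(x[1],x[0]); K=c["intrinsics"]
    return np.array([K[0,2]+K[0,0]*th*np.cos(a),K[1,2]+K[1,1]*th*np.sin(a)])
def wonz(c,o,u,v,z):
    R=Ro.from_euler('xyz',o["ee_rot"]).as_matrix(); T=np.eye(4);T[:3,:3]=R;T[:3,3]=o["tcp_pos"];T=T@c["mount"];K=c["intrinsics"]
    a,b=(u-K[0,2])/K[0,0],(v-K[1,2])/K[1,1];th=np.hypot(a,b);d=np.array([a/th*np.sin(th),b/th*np.sin(th),np.cos(th)])
    d=T[:3,:3]@d;return T[:3,3]+d*(z-T[2,3])/d[2]
E
python3 - <<'E'
from h import *
c=camera("wrist");print(c["mount"],c["intrinsics"])
plan([.41,.27,.27],90,8)
E
sed -i 's/^ball=.*/BL=lambda a:[-.030-.08*np.sin(a),.13,.072+.08*np.cos(a)]\nball=None/; s/np.array(X)+t)-np.array(u) for/np.array(X if X is not None else BL(p[3]))+t)-np.array(u) for/; s/R@np.array(ball)+t/R@np.array(BL(p[3]))+t/; s/\[.6,-.1,-1.3\]/[.6,-.1,-1.3,.4]/' m.py; python3 m.py
```

```text
[[ 1.00143907e-03 -9.61929259e-01 -2.73296722e-01  7.06185905e-02]
 [ 9.99999124e-01  1.19985720e-03 -5.58878083e-04  5.95848743e-04]
 [ 8.65518219e-04 -2.73295923e-01  9.61929618e-01 -1.46026898e-01]
 [ 0.00000000e+00  0.00000000e+00  0.00000000e+00  1.00000000e+00]] [[325.1922621    0.         281.41767197]
 [  0.         325.1922621  210.53266799]
 [  0.           0.           1.        ]]
[-0.67, -0.58, -0.07, 0.93]
[-0.76, -0.47, -0.07, 0.93]
[-0.82, -0.34, -0.07, 0.93]
[-0.86, -0.2, -0.07, 0.93]
[-0.89, -0.06, -0.07, 0.93]
[-0.88, 0.09, -0.07, 0.93]
[-0.86, 0.23, -0.07, 0.93]
[-0.81, 0.36, -0.07, 0.93]
press [ 0.53634834 -0.02238654 -1.32078591  0.37043898] -75.67545848265469
[[-0.1 -0.9]
 [-1.2 -0.4]
 [ 0.6  1.1]
 [ 0.9  0.8]
 [-0.4  0.1]
 [-0.6 -0.1]
 [-0.1  2. ]]
lip crop [161. 332.]
lip crop [309. 279.]
lip crop [173. 377.]
lip crop [321. 325.]
ball [0.64595905 0.06507724 0.15276211] [0.64751304 0.06626914 0.15316215]
tab [0.42473725 0.27195171 0.16      ]
jar [0.69846702 0.22175235 0.085     ]
spool [0.41261955 0.1414351  0.1       ]
greentop [0.47725667 0.42766051 0.15      ]
smallblue [0.33559428 0.30950291 0.1       ]
sp base [1.1711131  0.52363798 0.        ]
board blue [168 240] [201 244] ((184.5027313232422, 241.57395935058594), (3.9972593784332275, 33.014400482177734), 87.87889862060547)
```

Request:
move_arm([
  [[-0.67,-0.58,-0.07,0.93,-1],[-0.76,-0.47,-0.07,0.93,-1],[-0.82,-0.34,-0.07,0.93,-1],[-0.86,-0.2,-0.07,0.93,-0.2],[-0.89,-0.06,-0.07,0.93,-0.2],[-0.88,0.09,-0.07,0.93,-0.2],[-0.86,0.23,-0.07,0.93,-0.2],[-0.81,0.36,-0.07,0.93,-0.2],[0,0,0,0,-0.2],[0,0,0,0,-0.2]],
])

```text
time_s: 1.7
tcp_pos: [0.4097, 0.2704, 0.2724]
ee_rot: [-3.141, -0.001, 1.571]
ft_force: [0.2, 1.3, 0.2]
width: 0.0526
finger_force: 0.0
```

Run:
```python
from h import *
o=monitor.get_obs();print(o["tcp_pos"],np.degrees(o["ee_rot"]),o["width"],o["joint_positions"])
c=camera("wrist");cv2.imwrite("pics/w1.png",c["color"][:,:,::-1])
```

```text
[0.40969449 0.27040991 0.27237372] [-1.79989626e+02 -3.12703103e-02  8.99968632e+01] 0.05263610670487874 [-1.01259981  0.22981512  0.39619534  1.93140308 -0.10531647  0.99997963
 -0.56881735]
```

View pics/w1.png

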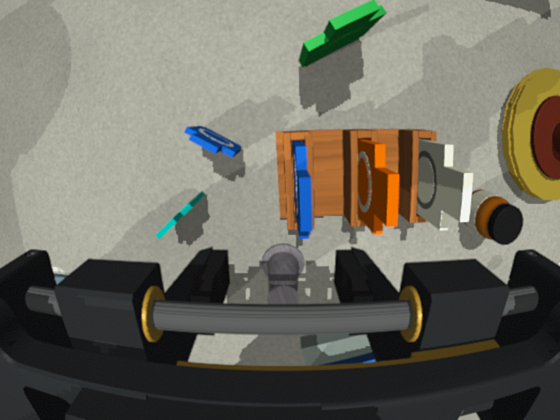

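Run:
```python
from h import *
o=monitor.get_obs();c=camera("wrist")
for u,v in((305,177),(308,236)):print("tab",wonz(c,o,u,v,.16))
print("holder rim/ends",[np.round(wonz(c,o,u,v,.0),3) for u,v in((277,132),(283,220),(434,131))])
im=c["color"]
hsv=cv2.cvtColor(im,cv2.COLOR_RGB2HSV);m=cv2.inRange(hsv,np.array((100,120,50)),np.array((125,255,255)))
for v in range(136,242,6):
    x=np.nonzero(m[v,285:325])[0]+285
    if len(x):print(v,x.min(),x.max(),hsv[v,x,2].tolist())
print("spool",wonz(c,o,283,250,.1))
```

```text
tab [0.42805227 0.29647191 0.16      ]
tab [0.43169861 0.24589845 0.16      ]
holder rim/ends [array([0.403, 0.327, 0.   ]), array([0.411, 0.209, 0.   ]), array([0.618, 0.337, 0.   ])]
142 293 302 [87, 111, 117, 115, 115, 112, 115, 114, 112, 97]
148 293 306 [69, 86, 122, 185, 225, 229, 227, 227, 228, 228, 228, 230, 231, 202]
154 295 306 [110, 170, 223, 227, 225, 225, 225, 224, 224, 225, 226, 213]
160 296 306 [154, 221, 227, 225, 224, 224, 223, 224, 224, 220, 197]
166 296 306 [149, 202, 212, 204, 202, 201, 201, 201, 202, 204, 201]
172 297 307 [104, 116, 122, 123, 121, 120, 121, 121, 121, 121, 120]
178 298 310 [78, 129, 168, 178, 184, 185, 185, 184, 184, 185, 187, 190, 188]
184 295 310 [102, 75, 135, 195, 205, 203, 201, 202, 201, 201, 202, 201, 203, 203]
190 295 311 [75, 99, 71, 121, 194, 204, 200, 201, 201, 200, 201, 200, 201, 201, 202, 181]
196 295 311 [75, 97, 67, 118, 191, 205, 201, 200, 201, 201, 201, 200, 201, 202, 202, 187]
202 296 311 [88, 104, 171, 201, 202, 200, 200, 201, 201, 200, 201, 199, 203, 187]
208 299 311 [87, 149, 197, 204, 201, 201, 200, 201, 200, 199, 202, 203, 195]
214 299 311 [75, 131, 193, 203, 200, 199, 199, 199, 200, 200, 201, 201, 194]
220 297 311 [62, 68, 78, 122, 192, 203, 201, 199, 199, 199, 200, 199, 200, 201, 201]
226 299 311 [91, 118, 173, 199, 201, 200, 199, 199, 199, 200, 200, 200, 202]
232 299 309 [89, 114, 136, 143, 143, 138, 131, 128, 129, 142, 154]
238 299 308 [140, 194, 202, 195, 196, 199, 199, 199, 200, 197]
spool [0.41084071 0.20773419 0.1       ]
```

Run:
```python
from h import *
o=monitor.get_obs();c=camera("wrist")
for u,v,z in((304,174.5,.16),(304.5,178,.16),(305.8,226,.16),(306,229.5,.16),(300.7,148,.12),(301,154,.12),(301.3,165,.12),(303.5,238,.12)):print(v,np.round(wonz(c,o,u,v,z),4))
print(wpix(c,o,[.4126,.1414,.1]),wpix(c,o,[.4247,.272,.16]))
```

```text
174.5 [0.4271 0.2986 0.16  ]
178 [0.4276 0.2958 0.16  ]
226 [0.4295 0.255  0.16  ]
229.5 [0.4298 0.2519 0.16  ]
148 [0.4265 0.3166 0.12  ]
154 [0.4268 0.3111 0.12  ]
165 [0.4272 0.3008 0.12  ]
238 [0.4307 0.2291 0.12  ]
[284.33324    303.16993279] [300.48537164 206.42778012]
```

Run:
```python
from h import *
plan([.428,.274,.125],93,4)
```

```text
[0.01, 0.08, 0.61, -0.07]
[0.01, 0.08, 0.61, -0.07]
[0.01, 0.08, 0.61, -0.07]
[0.01, 0.08, 0.61, -0.07]
```

Request:
move_arm([
  [[0.01,0.16,0.2,-0.15,-0.2],[0.02,0.15,0.75,-0.15,-0.2],[0.01,0,0.9,0,-0.2],[0,0,0.59,0,-0.2],[0,0,0,0,1],[0,0,0,0,1],[0,0,0,0,1],[0,0,0,0,1]],
], squeeze=25)

```text
time_s: 2.85
tcp_pos: [0.4292, 0.273, 0.1271]
ee_rot: [3.14, -0.001, 1.622]
ft_force: [-0.5, -0.7, -0.8]
width: 0.0151
finger_force: 0.0
```

Request:
move_arm([
  [[0,0,0,0,1],[0,0,0,0,1],[0,0,-0.25,0,1],[0,0,-0.3,0,1],[0,0,-0.1,0,1]],
], squeeze=20)

```text
time_s: 3.48
tcp_pos: [0.429, 0.2726, 0.1662]
ee_rot: [3.14, -0.001, 1.622]
ft_force: [0.3, -0.4, -3.2]
width: 0.0097
finger_force: 20.0
```

Request:
move_arm([
  [[0,0,0.14,0,1],[0.12,0,-0.02,0,1],[0.18,0,-0.04,0,1],[0.2,0,-0.04,0,1],[0.2,0,-0.02,0,1],[0.2,0,0.02,0,1]],
], squeeze=20)

```text
time_s: 4.22
tcp_pos: [0.4258, 0.3275, 0.1627]
ee_rot: [3.141, -0.0, 1.622]
ft_force: [-0.2, -2.4, 1.1]
width: 0.0097
finger_force: 20.0
```

Run:
```python
from h import *
o=monitor.get_obs();print(o["tcp_pos"],o["ft_force"],o["moment"],o["width"],o["joint_positions"])
s=camera("scene");im2=s["color"][:,:,::-1];c=camera("wrist")
b=cv2.resize(im2[70:220,240:400],(480,450),interpolation=cv2.INTER_CUBIC)
w=cv2.resize(c["color"][:,:,::-1][80:300,200:360],(320,440))
out=np.zeros((450,800,3),np.uint8);out[:,:480]=b;out[:440,480:]=w
cv2.imwrite("pics/tilt1.png",out)
```

```text
[0.42582663 0.32752153 0.16271494] [-0.2294539  -2.42798796  1.08166773] [-0.73502816  0.26151412  0.02671099] 0.009746082724387865 [-1.00796231  0.46223699  0.34460877  1.91898289 -0.21286622  0.79503302
 -0.49565892]
```

View pics/tilt1.png

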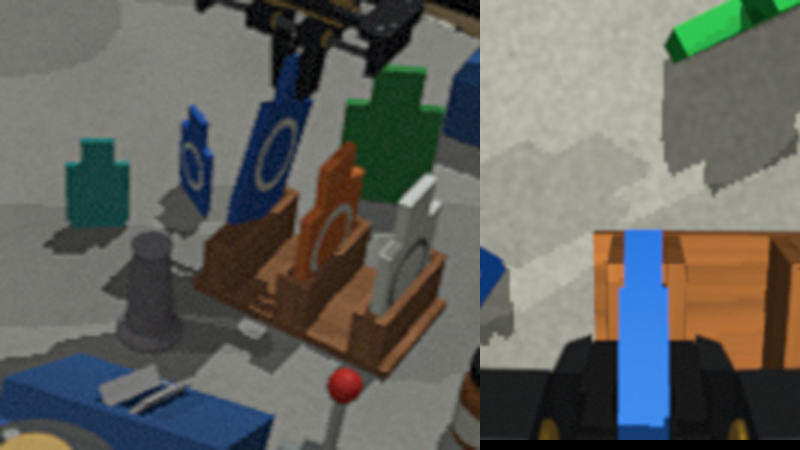

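Request:
move_arm([
  [[0.2,0,0.02,0,1],[0.21,0,0.04,0,1],[0,0,0,0,1]],
], squeeze=20)

```text
time_s: 4.7
tcp_pos: [0.4244, 0.3523, 0.1586]
ee_rot: [3.141, -0.001, 1.623]
ft_force: [-0.4, -0.1, -1.0]
width: 0.0099
finger_force: 20.0
```

Run:
```python
from h import *
o=monitor.get_obs();print(o["tcp_pos"],o["ft_force"],o["moment"],o["width"])
s=camera("scene")
x=o["tcp_pos"][0]
hsv=cv2.cvtColor(s["color"],cv2.COLOR_RGB2HSV);m=cv2.inRange(hsv,np.array((105,130,60)),np.array((122,255,255)))[70:180,310:375]
n,l,st,ce=cv2.connectedComponentsWithStats(m)
i=1+np.argmax(st[1:,4]);cn=cv2.findContours((l==i).astype(np.uint8),cv2.RETR_EXTERNAL,cv2.CHAIN_APPROX_NONE)[0][0][:,0]+[310,70]
for p in cv2.approxPolyDP(cn[:,None].astype(np.int32),1.5,True)[:,0]:
    O,d=ray(s,*p);X=O+d*(x-.005*0-O[0])/d[0];print(p,np.round(X[1:],4))
b=cv2.resize(s["color"][:,:,::-1][70:180,290:400],(600,600),interpolation=cv2.INTER_CUBIC);cv2.imwrite("pics/tilt2.png",b)
```

```text
[0.42439997 0.35230208 0.15861523] [-0.36853571 -0.14030627 -0.98805277] [-0.08712908  0.02718675  0.00168871] 0.009923767685080005
[342  84] [0.344  0.2025]
[337  96] [0.3255 0.1756]
[332  99] [0.302  0.1788]
[318 135] [0.2498 0.0939]
[320 137] [0.2605 0.0806]
[329 139] [0.3078 0.0441]
[334 132] [0.3307 0.0546]
[333 130] [0.3241 0.0656]
[335 129] [0.3343 0.0629]
[330 132] [0.3092 0.0677]
[325 125] [0.28   0.1088]
[331 110] [0.3027 0.1442]
[338 103] [0.3346 0.1489]
[343 109] [0.3652 0.1128]
[342 112] [0.3617 0.1048]
[344 108] [0.37   0.1134]
[342 105] [0.3571 0.1303]
[344 103] [0.3666 0.1317]
[341  99] [0.3479 0.1544]
```

Request:
move_arm([
  [[0.12,0,0,0,1],[0,0,-0.3,0,1],[0,0,-0.8,0,1],[0,0,-0.8,0,1],[0,0,-0.55,0,1],[0,0,0,0,1]],
], squeeze=30)

```text
time_s: 5.5
tcp_pos: [0.4257, 0.3595, 0.3097]
ee_rot: [3.137, -0.006, 1.622]
ft_force: [-0.1, -0.5, -1.6]
width: 0.0098
finger_force: 30.0
```

Run:
```python
from h import *
plan([.504,.105,.304],104.3,6)
```

```text
[-0.72, 0.18, 0.02, -0.19]
[-0.72, 0.16, 0.02, -0.19]
[-0.73, 0.13, 0.02, -0.19]
[-0.73, 0.11, 0.02, -0.19]
[-0.73, 0.09, 0.02, -0.19]
[-0.74, 0.06, 0.02, -0.19]
```

Request:
move_arm([
  [[-0.4,0.08,0.01,-0.19,1],[-0.72,0.17,0.02,-0.19,1],[-0.73,0.15,0.02,-0.19,1],[-0.73,0.12,0.02,-0.19,1],[-0.73,0.1,0.02,-0.19,1],[-0.7,0.08,0.01,-0.19,1],[-0.36,0.04,0,0,1],[0,0,0,0,1],[0,0,0,0,1]],
], squeeze=30)

```text
time_s: 6.62
tcp_pos: [0.5064, 0.1065, 0.2994]
ee_rot: [-3.141, -0.001, 1.822]
ft_force: [0.5, -0.2, -1.4]
width: 0.0099
finger_force: 30.0
```

Run:
```python
from h import *
o=monitor.get_obs();print(o["tcp_pos"],np.degrees(o["ee_rot"]),o["ft_force"],o["width"])
c=camera("wrist");s=camera("scene")
w=cv2.resize(c["color"][:,:,::-1][60:360,180:380],(400,600),interpolation=cv2.INTER_CUBIC)
b=cv2.resize(s["color"][:,:,::-1][80:280,200:334],(400,600),interpolation=cv2.INTER_CUBIC)
cv2.imwrite("pics/pre.png",np.hstack([w,b]))
```

```text
[0.50636863 0.1064638  0.29935496] [-1.79942976e+02 -4.11368017e-02  1.04387350e+02] [ 0.52814669 -0.15092551 -1.44082288] 0.009915402818425876
```

View pics/pre.png

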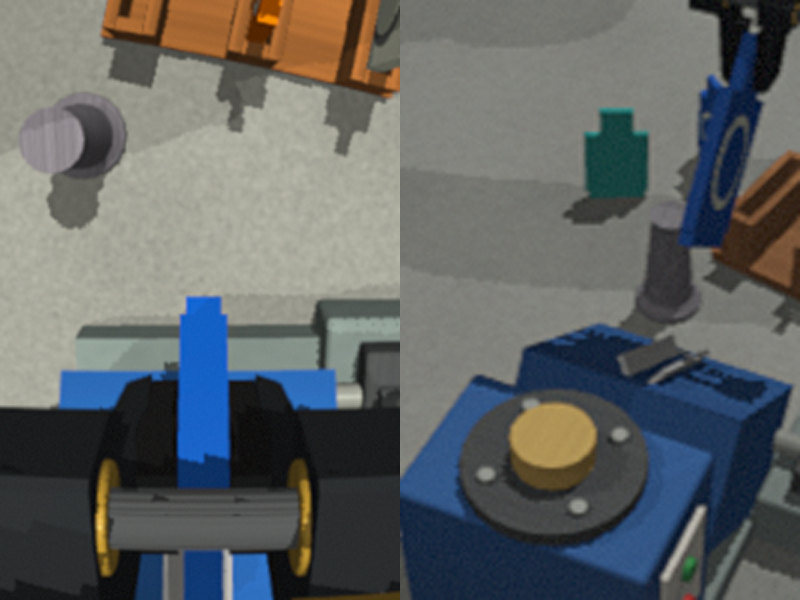

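```bash
cat > lip.py <<'E'
from h import *
o=monitor.get_obs();c=camera("wrist");im=c["color"]
hsv=cv2.cvtColor(im,cv2.COLOR_RGB2HSV)
for v in range(336,362,4): print(v,[(u,int(hsv[v,u,2])) for u in range(255,308) if hsv[v,u,1]<70 and hsv[v,u,2]>90])
m=cv2.inRange(hsv,np.array((100,120,80)),np.array((125,255,255)))
for v in (247,250,254,258):
    x=np.nonzero(m[v])[0]; x=x[(x>195)&(x<360)]; print("face",v,x.min(),x.max())
p=[.5363,-.0224];R=Ro.from_euler('z',-75.68,degrees=True).as_matrix();q=np.radians(35)
zs=np.array([-np.sin(q),0,np.cos(q)]);xs=np.array([np.cos(q),0,np.sin(q)])
W=lambda x,y,z:R@(np.array([0,0,.135])+x*xs+np.array([0,y,0])+z*zs)+[*p,0]
for a in((-.048,.0125,.012),(.048,.0125,.012),(-.048,-.0125,.012),(.048,-.0125,.012),(0,.0065,0),(0,-.0065,0),(-.12,.0815,0),(-.12,-.0815,0),(-.13,.0815,0),(-.13,-.0815,0)):print(a,np.round(wpix(c,o,W(*a)),1))
E
python3 lip.py
```

```text
336 [(271, 98), (291, 138), (292, 161), (293, 176), (294, 130)]
340 [(261, 115), (262, 125), (263, 113), (264, 93), (269, 91), (270, 91), (271, 100), (292, 157), (293, 184), (294, 186), (295, 185)]
344 [(261, 115), (262, 122), (263, 113), (264, 92), (269, 91), (270, 91), (271, 100), (292, 158), (293, 185), (294, 185), (295, 185)]
348 [(261, 113), (262, 122), (263, 112), (264, 94), (269, 92), (270, 92), (271, 100), (292, 158), (293, 186), (294, 191), (295, 182)]
352 [(261, 116), (262, 125), (263, 111), (264, 92), (269, 91), (270, 93), (271, 99), (291, 135), (292, 160), (293, 188), (294, 190), (295, 184)]
356 [(261, 112), (262, 125), (263, 111), (264, 93), (269, 91), (270, 92), (271, 100), (292, 157), (293, 185), (294, 189), (295, 186)]
360 [(261, 113), (262, 122), (263, 111), (264, 93), (270, 92), (292, 159), (293, 184), (294, 190), (295, 189)]
face 247 211 346
face 250 210 346
face 254 210 346
face 258 210 346
(-0.048, 0.0125, 0.012) [289.8 265.6]
(0.048, 0.0125, 0.012) [289.8 351.9]
(-0.048, -0.0125, 0.012) [267.4 265.5]
(0.048, -0.0125, 0.012) [266.6 351.7]
(0, 0.0065, 0) [284.3 308.9]
(0, -0.0065, 0) [272.7 308.8]
(-0.12, 0.0815, 0) [345.5 208.5]
(-0.12, -0.0815, 0) [212.8 208. ]
(-0.13, 0.0815, 0) [345.  200.8]
(-0.13, -0.0815, 0) [213.4 200.4]
```

```bash
cat > slot.py <<'E'
from h import *
import contextlib,io
with contextlib.redirect_stdout(io.StringIO()):
    from lip import W
c=camera("top");im=cv2.imread("pics/top0.png")[:,:,::-1];g=im.astype(np.float32)
s=camera("scene");im2=cv2.imread("pics/scene0.png")[:,:,::-1].astype(np.float32)
for nm,cc,G in(("top",c,g),("scene",s,im2)):
  for y,z in((0,0),(.0125,.012),(-.0125,.012),(.0165,.012),(-.0165,.012)):
    L=[]
    for x in np.arange(-.072,.0721,.006):
        u,v=proj(cc,W(x,y,z));p=cv2.getRectSubPix(G,(1,1),(float(u),float(v)))[0,0];L.append("%d/%d"%(p.mean(),p[2]-p[0]))
    print(nm,y,z,L)
print(np.round(np.arange(-.072,.0721,.006)*1e3))
E
python3 slot.py
```

```text
top 0 0 ['103/46', '119/43', '149/18', '100/64', '76/68', '54/44', '44/39', '45/33', '41/32', '38/27', '37/28', '35/26', '37/26', '36/25', '33/26', '34/25', '35/25', '32/27', '36/25', '33/26', '59/55', '88/82', '92/87', '92/88', '88/86']
top 0.0125 0.012 ['130/-2', '111/33', '102/71', '129/32', '148/4', '148/2', '148/2', '147/0', '148/0', '146/1', '146/3', '146/2', '146/0', '146/0', '145/1', '143/1', '145/1', '146/1', '145/0', '146/0', '145/1', '144/1', '129/5', '96/53', '89/87']
top -0.0125 0.012 ['128/-1', '111/32', '105/64', '131/26', '133/9', '126/9', '124/6', '124/2', '122/3', '124/2', '123/2', '123/5', '125/4', '123/4', '121/3', '124/2', '121/1', '121/1', '125/1', '123/2', '124/4', '124/2', '118/10', '101/50', '91/83']
top 0.0165 0.012 ['127/-1', '112/32', '101/73', '123/38', '131/22', '133/21', '131/20', '134/18', '134/18', '133/19', '130/21', '134/16', '133/17', '134/17', '132/18', '132/17', '132/16', '135/14', '134/16', '133/16', '131/17', '133/14', '114/29', '90/74', '87/88']
top -0.0165 0.012 ['126/-2', '112/31', '104/69', '131/30', '136/10', '134/6', '133/5', '131/6', '13
[... 851 characters left out ...]
15/-3', '116/0', '117/-3', '117/-3', '116/-3', '105/10']
scene 0.0165 0.012 ['125/-5', '125/-4', '125/-4', '127/-3', '129/-1', '129/-2', '127/-2', '127/-2', '125/-2', '119/3', '118/12', '119/8', '123/2', '120/7', '112/9', '112/5', '108/5', '107/6', '110/4', '102/4', '104/4', '100/4', '91/5', '79/12', '64/17']
scene -0.0165 0.012 ['121/-4', '121/-5', '121/-5', '121/-3', '121/-2', '119/-2', '120/-3', '121/-3', '121/-3', '114/-1', '105/8', '101/21', '99/32', '96/34', '97/30', '102/26', '101/26', '98/30', '96/31', '100/27', '101/24', '100/25', '96/32', '85/50', '75/67']
[-72. -66. -60. -54. -48. -42. -36. -30. -24. -18. -12.  -6.   0.   6.
  12.  18.  24.  30.  36.  42.  48.  54.  60.  66.  72.]
```

```bash
cat > ang.py <<'E'
from h import *
o=monitor.get_obs();s=camera("scene")
p=np.array(o["tcp_pos"]);R=Ro.from_euler('xyz',o["ee_rot"]).as_matrix();nrm=R[:,1];ctr=p-.019*R[:,2]
hsv=cv2.cvtColor(s["color"],cv2.COLOR_RGB2HSV);m=cv2.inRange(hsv,np.array((105,110,40)),np.array((122,255,255)))
g=proj(s,ctr).astype(int);x0,y0=g[0]-30,g[1]-20
m=m[y0:y0+90,x0:x0+60];m=cv2.morphologyEx(m,cv2.MORPH_CLOSE,np.ones((3,3)))
n,l,st,ce=cv2.connectedComponentsWithStats(m);i=1+np.argmax(st[1:,4])
cn=cv2.findContours((l==i).astype(np.uint8),cv2.RETR_EXTERNAL,cv2.CHAIN_APPROX_NONE)[0][0][:,0]+[x0,y0]
for side in(-1,1):
  P=[]
  for q in cn:
    O,d=ray(s,*q);X=O+d*(((ctr+side*.005*nrm)-O)@nrm)/(d@nrm)-ctr;P.append([X@R[:,0],X[2]])
  P=np.array(P);A=cv2.approxPolyDP(cn[:,None].astype(np.int32),2,True)[:,0]
  print(side,[(a.tolist(),(P[np.where((cn==a).all(1))[0][0]]*1e3).round().tolist()) for a in A])
  r=cv2.minAreaRect(P.astype(np.float32)*1000);print(r)
E
python3 ang.py
```

```text
-1 [([317, 91], [10.0, 12.0]), ([314, 92], [-9.0, 21.0]), ([310, 107], [-27.0, -4.0]), ([304, 105], [-63.0, 24.0]), ([301, 110], [-78.0, 22.0]), ([300, 135], [-77.0, -41.0]), ([293, 158], [-110.0, -76.0]), ([296, 162], [-92.0, -101.0]), ([306, 161], [-30.0, -148.0]), ([310, 152], [-7.0, -140.0]), ([314, 128], [8.0, -82.0]), ([317, 127], [28.0, -94.0]), ([320, 116], [43.0, -74.0]), ([317, 109], [19.0, -39.0])]
((-34.80493927001953, -49.567718505859375), (152.26107788085938, 155.32485961914062), 52.810848236083984)
1 [([317, 91], [-20.0, 33.0]), ([314, 92], [-38.0, 41.0]), ([310, 107], [-55.0, 17.0]), ([304, 105], [-90.0, 44.0]), ([301, 110], [-104.0, 42.0]), ([300, 135], [-103.0, -18.0]), ([293, 158], [-136.0, -52.0]), ([296, 162], [-118.0, -77.0]), ([306, 161], [-59.0, -122.0]), ([310, 152], [-36.0, -114.0]), ([314, 128], [-21.0, -59.0]), ([317, 127], [-2.0, -70.0]), ([320, 116], [13.0, -50.0]), ([317, 109], [-11.0, -16.0])]
((-62.675174713134766, -26.81609344482422), (146.8649444580078, 149.82015991210938), 52.81086349487305)
```

Run:
```python
from h import *
O=np.array([.5363,-.0224,.135]);zs=np.array([-.1419,.5557,.8192])
T=lambda s:O+s*zs-[0,0,.019]
for s in(.155,.125,.056):print(s,T(s).round(4))
plan(T(.155),104.3,4);print();plan(T(.125),104.3,1,start=(T(.155),104.3));plan(T(.056),104.3,1,start=(T(.076),104.3))
```

```text
0.155 [0.5143 0.0637 0.243 ]
0.125 [0.5186 0.0471 0.2184]
0.056 [0.5284 0.0087 0.1619]
[-0.18, -0.01, 0.24, 0.0]
[-0.18, -0.01, 0.24, 0.0]
[-0.18, -0.01, 0.24, 0.0]
[-0.18, -0.01, 0.24, 0.0]

[-0.29, 0.0, 0.41, -0.0]
[-0.19, 0.0, 0.27, -0.0]
```

Request:
move_arm([
  [[-0.18,-0.01,0.24,0,1],[-0.18,-0.01,0.24,0,1],[-0.18,-0.01,0.24,0,1],[-0.18,-0.01,0.24,0,1],[0,0,0,0,1],[-0.14,0,0.2,0,1],[-0.15,0,0.21,0,1],[0,0,0,0,1]],
], squeeze=25)

```text
time_s: 7.98
tcp_pos: [0.5191, 0.0447, 0.2166]
ee_rot: [-3.14, 0.001, 1.819]
ft_force: [-0.3, 0.2, -1.0]
width: 0.0097
finger_force: 25.0
```

```bash
cat > st.py <<'E'
from h import *
O=np.array([.5363,-.0224,.135]);zs=np.array([-.1419,.5557,.8192]);xs=np.array([.2474*.8192,-.9689*.8192,.5736]);ys=np.array([.9689,.2474,0])
o=monitor.get_obs();g=np.array(o["tcp_pos"])+[0,0,.019]-O
print("slot x,y,z of grip mm",(np.array([g@xs,g@ys,g@zs])*1e3).round(1),"F slot",np.round([o["ft_force"]@a for a in map(np.array,(xs,ys,zs))],1),"M",np.round(o["moment"],2),np.degrees(o["ee_rot"][2]).round(1),o["width"],o["time_s"])
E
python3 st.py
python3 - <<'E'
from h import *
c=camera("wrist");s=camera("scene")
w=cv2.resize(c["color"][:,:,::-1][110:360,200:360],(384,600),interpolation=cv2.INTER_CUBIC)
b=cv2.resize(s["color"][:,:,::-1][110:260,230:334],(416,600),interpolation=cv2.INTER_CUBIC)
cv2.imwrite("pics/ins.png",np.hstack([w,b]))
E
```

```text
slot x,y,z of grip mm [  1.   -0.  122.1] F slot [-0.8 -0.3 -0.7] M [-0.03  0.05 -0.  ] 104.2 0.009728537034526431 7.975
```

View pics/ins.png

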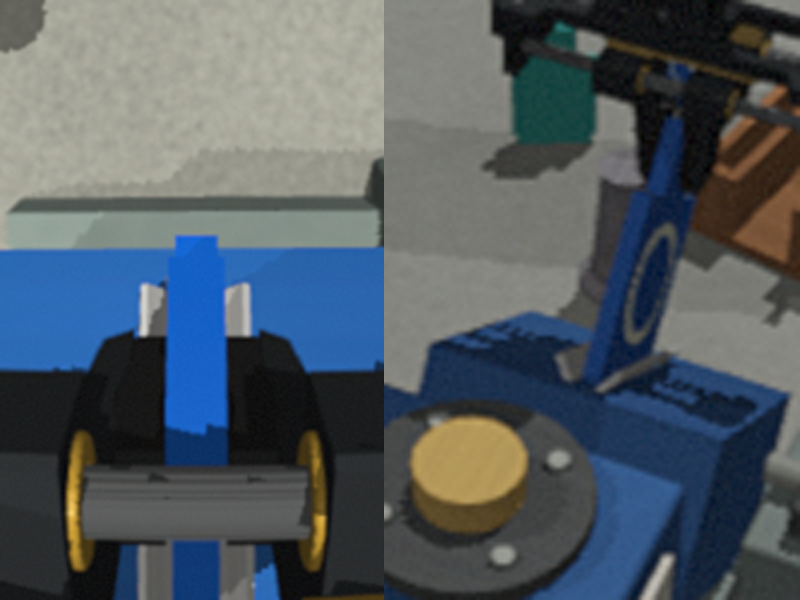

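Request:
move_arm([
  [[-0.08,0,0.12,0,1],[-0.09,0,0.13,0,1],[-0.09,0,0.13,0,1],[0,0,0,0,1]],
], squeeze=20)

```text
time_s: 8.57
tcp_pos: [0.5222, 0.0394, 0.1949]
ee_rot: [-3.141, -0.011, 1.827]
ft_force: [-7.7, 20.5, 6.4]
width: 0.0099
finger_force: 20.0
```

```bash
python3 st.py
```

```text
slot x,y,z of grip mm [ -6.7   1.6 101. ] F slot [-14.2  -2.4  17.8] M [ 4.26  1.69 -0.19] 104.7 0.009939781490163549 8.575
```

Request:
move_arm([
  [[0.05,0,0.03,0,1],[0.05,0,0.03,0,1],[0,0,0,0,1]],
], squeeze=12)

```text
time_s: 8.95
tcp_pos: [0.5217, 0.0403, 0.1915]
ee_rot: [3.141, -0.004, 1.824]
ft_force: [-4.2, 9.3, 2.4]
width: 0.0095
finger_force: 12.0
```

```bash
python3 st.py
```

```text
slot x,y,z of grip mm [-9.4  1.4 98.8] F slot [-6.8 -1.8  7.7] M [ 1.69  0.81 -0.09] 104.5 0.009485748078960157 8.95
```

Run:
```python
from h import *
c=camera("wrist");s=camera("scene")
w=cv2.resize(c["color"][:,:,::-1][110:360,200:360],(384,600),interpolation=cv2.INTER_CUBIC)
b=cv2.resize(s["color"][:,:,::-1][120:220,260:329],(414,600),interpolation=cv2.INTER_CUBIC)
cv2.imwrite("pics/ins2.png",np.hstack([w,b]))
```

```text
(no output)
```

View pics/ins2.png

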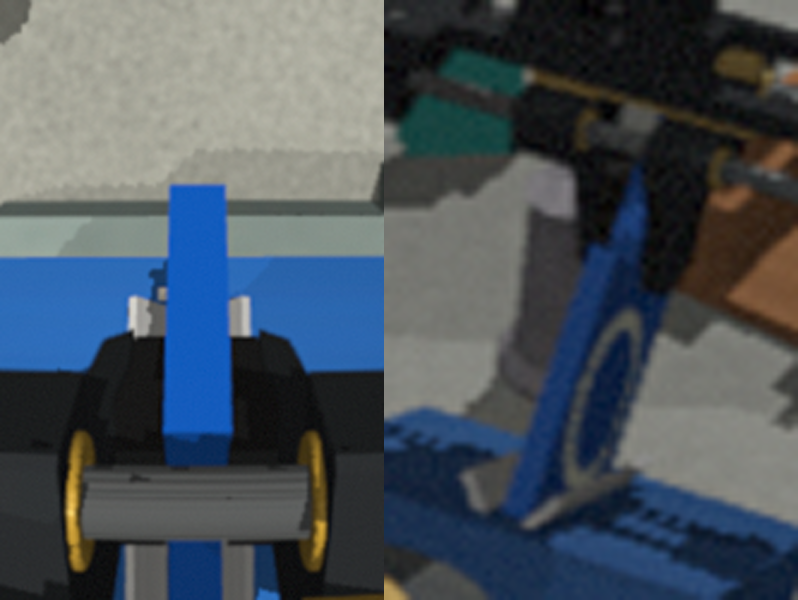

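Run:
```python
from h import *
c=camera("wrist");M=np.linalg.inv(c["mount"]);K=c["intrinsics"]
def v(x,up):
    p=M@np.array([x,0,-.019-up,1]);th=np.arctan2(np.hypot(p[0],p[1]),p[2]);return K[1,2]+K[1,1]*th*np.sign(p[1])
for t in range(20,75,5):
    a=np.radians(t);f=lambda X,Z:round(v(X*np.cos(a)+Z*np.sin(a),-X*np.sin(a)+Z*np.cos(a)),1)
    print(t,"tabtop front",f(.023,.014),"tab foot front",f(.023,-.026),"shoulder",f(.045,-.026),"tabtop back",f(-.023,.014))
```

```text
20 tabtop front 234.4 tab foot front 234.3 shoulder 192.3 tabtop back 345.2
25 tabtop front 231.6 tab foot front 238.7 shoulder 197.7 tabtop back 343.8
30 tabtop front 229.3 tab foot front 243.4 shoulder 203.5 tabtop back 341.9
35 tabtop front 227.6 tab foot front 248.2 shoulder 209.5 tabtop back 339.5
40 tabtop front 226.4 tab foot front 253.2 shoulder 215.8 tabtop back 336.5
45 tabtop front 225.7 tab foot front 258.3 shoulder 222.3 tabtop back 333.0
50 tabtop front 225.5 tab foot front 263.6 shoulder 229.1 tabtop back 329.0
55 tabtop front 225.7 tab foot front 268.9 shoulder 236.0 tabtop back 324.5
60 tabtop front 226.4 tab foot front 274.3 shoulder 243.0 tabtop back 319.5
65 tabtop front 227.5 tab foot front 279.7 shoulder 250.2 tabtop back 314.1
70 tabtop front 229.0 tab foot front 285.2 shoulder 257.5 tabtop back 308.4
```

```bash
python3 - <<'E'
from h import *
s=camera("scene")
A=np.array([.53,0,.19]);ap=-np.array([.2474,-.9689,0])
for t in range(20,60,4):
    a=np.radians(t);d=np.cos(a)*np.array([0,0,1])+np.sin(a)*ap
    p,q=proj(s,A),proj(s,A+.08*d);print(t,((q-p)[0]/-(q-p)[1]).round(3))
# pixel of shoulders etc in current image
for n,x,y in(("shoulder back",590,250),("edge low back",510,510),("ring centre",603,395)):
    print(n,260+(x-384)/6,120+y/6)
from slot import W
E
sed -n 1,1p /dev/null
python3 - <<'E'
import sys;sys.path.insert(0,'.')
import os;os.chdir('.')
from h import *
import contextlib,io
with contextlib.redirect_stdout(io.StringIO()):
    from lip import W
s=camera("scene")
for x in(-.048,.048):
    for z in(0,.012,.04,.06): print(x,z,proj(s,W(x,-.005,z)).round(1),((proj(s,W(x,-.005,z))-[260,120])*6+[384,0]).round())
E
```

```text
20 0.181
24 0.203
28 0.225
32 0.246
36 0.267
40 0.287
44 0.308
48 0.328
52 0.349
56 0.371
shoulder back 294.3333333333333 161.66666666666666
edge low back 281.0 205.0
ring centre 296.5 185.83333333333331
top 0 0 ['103/46', '119/43', '149/18', '100/64', '76/68', '54/44', '44/39', '45/33', '41/32', '38/27', '37/28', '35/26', '37/26', '36/25', '33/26', '34/25', '35/25', '32/27', '36/25', '33/26', '59/55', '88/82', '92/87', '92/88', '88/86']
top 0.0125 0.012 ['130/-2', '111/33', '102/71', '129/32', '148/4', '148/2', '148/2', '147/0', '148/0', '146/1', '146/3', '146/2', '146/0', '146/0', '145/1', '143/1', '145/1', '146/1', '145/0', '146/0', '145/1', '144/1', '129/5', '96/53', '89/87']
top -0.0125 0.012 ['128/-1', '111/32', '105/64', '131/26', '133/9', '126/9', '124/6', '124/2', '122/3', '124/2', '123/2', '123/5', '125/4', '123/4', '121/3', '124/2', '121/1', '121/1', '125/1', '123/2', '124/4', '124/2', '118/10', '101/50', '91/83']
top 0.0165 0.012 ['127/-1', '112/32', '101/73', '123/38', '131/22', '133/21', '131/20', '134/18', '134/18', '133/19', '130/21', '134/16', '133/17', '134/17', '13
[... 1349 characters left out ...]
79/12', '64/17']
scene -0.0165 0.012 ['121/-4', '121/-5', '121/-5', '121/-3', '121/-2', '119/-2', '120/-3', '121/-3', '121/-3', '114/-1', '105/8', '101/21', '99/32', '96/34', '97/30', '102/26', '101/26', '98/30', '96/31', '100/27', '101/24', '100/25', '96/32', '85/50', '75/67']
[-72. -66. -60. -54. -48. -42. -36. -30. -24. -18. -12.  -6.   0.   6.
  12.  18.  24.  30.  36.  42.  48.  54.  60.  66.  72.]
-0.048 0 [293. 198.] [582. 468.]
-0.048 0.012 [294.4 192.9] [590. 438.]
-0.048 0.04 [297.5 181.1] [609. 367.]
-0.048 0.06 [299.7 172.6] [622. 316.]
0.048 0 [279.  204.1] [498. 505.]
0.048 0.012 [280.4 198.7] [506. 472.]
0.048 0.04 [283.7 185.9] [526. 395.]
0.048 0.06 [286.1 176.6] [540. 340.]
```

Request:
move_arm([
  [[0.08,0,-0.11,0,1],[-0.08,0,-0.06,0,1],[-0.08,0,-0.06,0,1],[0,0,0,0,1]],
], squeeze=15)

```text
time_s: 9.9
tcp_pos: [0.5233, 0.0331, 0.2057]
ee_rot: [3.141, -0.003, 1.821]
ft_force: [-1.9, 6.6, 1.9]
width: 0.0102
finger_force: 15.0
```

```bash
cat > edge.py <<'E'
from h import *
import subprocess
exec(open("st.py").read())
# board tilt from the scene view: up-slope (left) edge of the blue board just above the lips
s=camera("scene");hsv=cv2.cvtColor(s["color"],cv2.COLOR_RGB2HSV)
c=camera("wrist");w=cv2.cvtColor(c["color"],cv2.COLOR_RGB2HSV)
m=cv2.inRange(w,np.array((105,180,150)),np.array((115,255,255)))
col=m[120:300,282];print("tab front row",120+np.nonzero(col)[0][:1])
b=s["color"].astype(int);P=[]
for v in range(160,197):
    r=(b[v,:,2]-b[v,:,0])
    u=np.arange(275,312)[(r[275:312]>25)]
    if len(u):P.append((u[0],v,u[-1]))
P=np.array(P);print(P[::3].tolist())
k=P[(P[:,1]<192)];f=np.polyfit(k[:,1],k[:,0],1);res=np.abs(np.polyval(f,k[:,1])-k[:,0])<2;f=np.polyfit(k[res,1],k[res,0],1);print("slope",-f[0],res.sum(),"tilt deg",np.interp(-f[0],[.181,.203,.225,.246,.267,.287,.308,.328,.349,.371],range(20,60,4)),"u at v=198:",np.polyval(f,198))
E
python3 edge.py
```

```text
slot x,y,z of grip mm [  4.8   1.1 106.2] F slot [-4.6 -0.2  5.5] M [ 1.42  0.69 -0.02] 104.3 0.010243052996008702 9.9
tab front row [189]
[[292, 160, 301], [291, 163, 301], [290, 166, 305], [289, 169, 305], [289, 172, 304], [288, 175, 303], [287, 178, 300], [286, 181, 299], [285, 184, 298], [284, 187, 297], [275, 190, 296], [275, 193, 298], [275, 196, 297]]
slope 0.2965517241379322 29 tilt deg 41.8193760262728 u at v=198: 280.9172413793104
```

Request:
move_arm([
  [[-0.08,0,-0.06,0,1],[-0.08,0,-0.06,0,1],[0,0,0,0,1]],
], squeeze=25)

```text
time_s: 10.38
tcp_pos: [0.525, 0.0272, 0.2131]
ee_rot: [-3.141, -0.007, 1.823]
ft_force: [-5.6, 14.7, 6.4]
width: 0.0095
finger_force: 25.0
```

```bash
python3 edge.py
```

```text
slot x,y,z of grip mm [ 14.1   1.3 108.7] F slot [-9.2 -1.8 14.2] M [ 3.11  1.46 -0.11] 104.5 0.009518403198444615 10.375
tab front row [185]
[[291, 160, 300], [290, 163, 300], [290, 166, 305], [289, 169, 304], [288, 172, 304], [287, 175, 300], [286, 178, 302], [285, 181, 299], [285, 184, 298], [284, 187, 297], [275, 190, 298], [275, 193, 297], [275, 196, 297]]
slope 0.2755484843409812 29 tilt deg 37.70969686819625 u at v=198: 280.7411656338972
```

Request:
move_arm([
  [[0.08,0,-0.11,0,1],[0.05,0,0.04,0,1],[0,0,0,0,1]],
], squeeze=25)

```text
time_s: 10.85
tcp_pos: [0.5239, 0.0293, 0.2164]
ee_rot: [3.141, 0.001, 1.82]
ft_force: [0.2, -0.2, -1.7]
width: 0.0097
finger_force: 25.0
```

```bash
python3 edge.py
```

```text
slot x,y,z of grip mm [ 14.1   0.8 112.7] F slot [-0.8  0.1 -1.5] M [0.   0.01 0.02] 104.3 0.009712694017383188 10.85
tab front row [183]
[[291, 160, 300], [290, 163, 306], [289, 166, 305], [288, 169, 304], [288, 172, 303], [287, 175, 300], [286, 178, 301], [285, 181, 301], [284, 184, 300], [284, 187, 299], [275, 190, 298], [275, 193, 297], [275, 196, 297]]
slope 0.2691341483838545 29 tilt deg 36.4268296767709 u at v=198: 280.6879919611455
```

Request:
move_arm([
  [[0.05,0,0.04,0,1],[-0.05,0,0.07,0,1],[-0.05,0,0.07,0,1],[0,0,0,0,1]],
], squeeze=25)

```text
time_s: 11.45
tcp_pos: [0.5243, 0.0267, 0.2053]
ee_rot: [-3.141, 0.0, 1.82]
ft_force: [-0.3, 0.5, -1.8]
width: 0.0099
finger_force: 25.0
```

```bash
python3 edge.py
```

```text
slot x,y,z of grip mm [  9.8   0.5 102.1] F slot [-1.5 -0.2 -1.1] M [-0.04  0.04 -0.03] 104.3 0.009872363845664481 11.45
tab front row [183]
[[294, 160, 300], [291, 163, 299], [290, 166, 299], [289, 169, 304], [288, 172, 304], [287, 175, 303], [287, 178, 302], [286, 181, 299], [285, 184, 298], [285, 187, 297], [275, 190, 299], [275, 193, 298], [275, 196, 297]]
slope 0.3125245987667814 27 tilt deg 44.90491975335628 u at v=198: 280.39522018629464
```

Request:
move_arm([
  [[-0.05,0,0.07,0,1],[-0.05,0,0.07,0,1],[0,0,0,0,1]],
], squeeze=25)

```text
time_s: 11.92
tcp_pos: [0.5258, 0.021, 0.1969]
ee_rot: [-3.141, 0.0, 1.82]
ft_force: [0.8, -0.1, -0.9]
width: 0.0097
finger_force: 25.0
```

```bash
sed -i 's/range(160,197)/range(166,197)/' edge.py; python3 edge.py
```

```text
slot x,y,z of grip mm [ 9.9  0.6 91.9] F slot [-0.3  0.7 -0.9] M [-0.05  0.    0.  ] 104.3 0.009712932658524635 11.925
tab front row [184]
[[293, 166, 298], [289, 169, 298], [288, 172, 300], [287, 175, 303], [287, 178, 302], [286, 181, 301], [285, 184, 298], [285, 187, 299], [275, 190, 299], [275, 193, 298], [275, 196, 297]]
slope 0.29953188999414776 21 tilt deg 42.38702666555196 u at v=198: 280.81977764774723
```

Request:
move_arm([
  [[-0.05,0,0.07,0,1],[-0.05,0,0.07,0,1],[-0.05,0,0.07,0,1],[0,0,0,0,1]],
], squeeze=25)

```text
time_s: 12.52
tcp_pos: [0.528, 0.0123, 0.1843]
ee_rot: [-3.141, 0.0, 1.82]
ft_force: [-0.1, 0.9, -1.9]
width: 0.01
finger_force: 25.0
```

```bash
sed -i 's/range(166,197)/range(172,197)/' edge.py; python3 edge.py
```

```text
slot x,y,z of grip mm [10.   0.6 76.4] F slot [-1.8  0.1 -1. ] M [-0.01  0.02  0.  ] 104.3 0.009960681878545999 12.525
tab front row [183]
[[291, 172, 297], [288, 175, 296], [287, 178, 296], [286, 181, 301], [285, 184, 300], [285, 187, 297], [275, 190, 299], [275, 193, 296], [275, 196, 297]]
slope 0.4659340659340772 14 tilt deg 56.0 u at v=198: 278.0571428571428
```

Request:
move_arm([
  [[-0.05,0,0.07,0,1],[-0.05,0,0.07,0,1],[-0.05,0,0.07,0,1],[-0.05,0,0.07,0,1],[0,0,0,0,1]],
], squeeze=25)

```text
time_s: 13.25
tcp_pos: [0.531, 0.0007, 0.1676]
ee_rot: [-3.141, 0.0, 1.82]
ft_force: [-0.2, 0.5, -1.3]
width: 0.01
finger_force: 25.0
```

```bash
python3 edge.py
```

```text
slot x,y,z of grip mm [10.2  0.6 55.8] F slot [-1.2 -0.1 -0.8] M [-0.03  0.08  0.01] 104.3 0.010005487359751002 13.25
tab front row [171]
[[291, 172, 294], [291, 175, 295], [290, 178, 295], [289, 181, 294], [286, 184, 294], [285, 187, 294], [275, 190, 299], [275, 193, 298], [275, 196, 297]]
slope 0.5081081081081021 14 tilt deg 56.0 u at v=198: 279.24864864864867
```

Request:
move_arm([
  [[-0.05,0,0.07,0,1],[-0.05,0,0.07,0,1],[-0.04,0,0.05,0,1],[0,0,0,0,1]],
], squeeze=20)

```text
time_s: 13.85
tcp_pos: [0.5334, -0.0062, 0.1576]
ee_rot: [3.141, -0.002, 1.821]
ft_force: [-5.0, 3.8, 12.2]
width: 0.01
finger_force: 20.0
```

```bash
python3 edge.py
```

```text
slot x,y,z of grip mm [10.4  1.2 43.5] F slot [ 3.  -3.9 12.8] M [ 0.55  1.32 -0.02] 104.3 0.010020179258512457 13.85
tab front row [163]
[[291, 174, 292], [290, 177, 292], [290, 180, 293], [289, 183, 294], [288, 186, 293], [285, 189, 293], [275, 192, 292], [275, 195, 297]]
slope 0.25454545454544897 10 tilt deg 33.627705627704565 u at v=198: 284.890909090909
```

Request:
move_arm([
  [[-0.04,0,0.05,0,1],[0,0,0,0,1]],
], squeeze=30)

```text
time_s: 14.2
tcp_pos: [0.5337, -0.007, 0.1563]
ee_rot: [3.141, -0.005, 1.822]
ft_force: [-13.4, 7.6, 33.1]
width: 0.01
finger_force: 30.0
```

```bash
python3 edge.py
```

```text
slot x,y,z of grip mm [10.4  1.2 41.9] F slot [ 10.2 -11.1  33.3] M [ 1.4   3.1  -0.01] 104.4 0.009950761542022771 14.2
tab front row [162]
[[291, 174, 292], [290, 177, 292], [290, 180, 293], [289, 183, 294], [288, 186, 293], [286, 189, 292], [275, 192, 292], [275, 195, 297]]
slope 0.26666666666667715 9 tilt deg 35.93650793650993 u at v=198: 284.8222222222222
```

Request:
move_arm([
  [[0.02,0,-0.03,0,0.3],[0.02,0,-0.03,0,0.3],[0,0,0,0,0.3],[0,0,-0.3,0,0.3],[0,0,-0.8,0,0.3],[0,0,-0.8,0,0.3]],
], squeeze=10)

```text
time_s: 15.05
tcp_pos: [0.5331, -0.0074, 0.2733]
ee_rot: [-3.142, 0.0, 1.82]
ft_force: [-0.7, 0.0, -1.0]
width: 0.0308
finger_force: 0.0
```

```bash
cat > fin.py <<'E'
from h import *
import contextlib,io
with contextlib.redirect_stdout(io.StringIO()):
    from lip import W
s=camera("scene");c=camera("wrist");t=camera("top");o=monitor.get_obs()
print(o["tcp_pos"],o["width"],o["time_s"])
for nm,a in(("shoulder back",(.045,.005,.030)),("tab back low",(.023,.005,.030)),("tabtop back",(.023,.005,.070)),("tabtop front",(-.023,.005,.07)),("tabtop back -y",(.023,-.005,.07)),("tabtop front -y",(-.023,-.005,.07)),("shoulder front",(-.045,-.005,.030))):
    print(nm,"scene",proj(s,W(*a)).round(1),"wrist",wpix(c,o,W(*a)).round(1),"top",proj(t,W(*a)).round(1))
b=cv2.resize(s["color"][:,:,::-1][140:215,255:335],(400,375),interpolation=cv2.INTER_CUBIC)
w=cv2.resize(c["color"][:,:,::-1][120:360,200:360],(400,600),interpolation=cv2.INTER_CUBIC)
q=np.zeros((600,800,3),np.uint8);q[:375,:400]=b;q[:,400:]=w
q[380:600,:330]=cv2.resize(t["color"][:,:,::-1][170:214,265:331],(330,220),interpolation=cv2.INTER_CUBIC)
cv2.imwrite("pics/fin.png",q)
E
python3 fin.py
```

```text
[ 0.53376618 -0.00710047  0.27247213] 0.030590649894553797 15.25
shoulder back scene [287.4 191.7] wrist [285.8 259.1] top [302.5 193.6]
tab back low scene [290.7 190.4] wrist [285.7 232.1] top [295.5 196.1]
tabtop back scene [295.4 172.3] wrist [286.6 216.7] top [287.  196.3]
tabtop front scene [301.8 170.5] wrist [286.2 157.4] top [272.6 201.5]
tabtop back -y scene [291. 171.] wrist [272.  216.7] top [288.  200.1]
tabtop front -y scene [297.5 169.2] wrist [272.6 157.4] top [273.5 205.3]
shoulder front scene [296.  185.5] wrist [273.9 157. ] top [275.6 207.2]
```

View pics/fin.png

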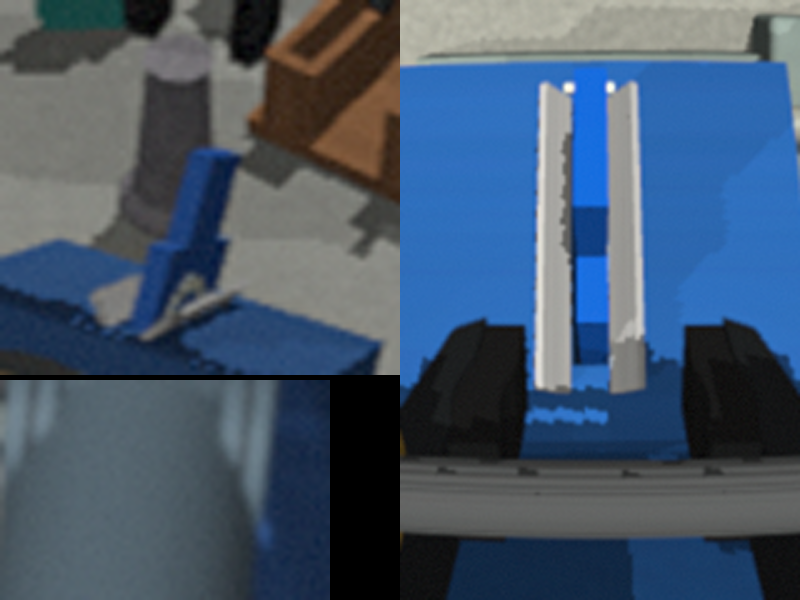

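Run:
```python
from h import *
import contextlib,io
with contextlib.redirect_stdout(io.StringIO()):
    from lip import W
from scipy.optimize import least_squares
o=monitor.get_obs();c=camera("wrist")
f=lambda x,y,z:wpix(c,o,W(x,y,z))[1]
print("mouth back",f(.048,0,0),"lip back",f(.060,.0165,.012),"lip front",f(-.055,.0165,.012),"tabtop front",f(-.023,0,.07))
obs=[203.2,222.8,248.8];pts=[(.023,.07),(.023,.03),(.045,.03)]
for yoff in(0,-4,-8):
  def g(p):
    a=p[2];r=[]
    for (x,z),v in zip(pts,obs):
        X,Z=x,z+.08
        r.append(f(p[0]+X*np.cos(a)+Z*np.sin(-a),0,-.08+p[1]+X*np.sin(a)+Z*np.cos(a))+yoff-v)
    return r
  r=least_squares(g,[0,0,0],x_scale=[.001,.001,.01]);print(yoff,r.x[:2]*1e3,np.degrees(r.x[2]))
```

```text
mouth back 269.6528584684507 lip back 281.66869851882745 lip front 157.35906010141375 tabtop front 157.93633959051067
0 [-3.30007831 -4.03845874] 3.1692474452066164
-4 [ 1.19660394 -5.1694313 ] 3.874007983137196
-8 [ 5.70685715 -6.24500846] 4.5787685230968656
```

Run:
```python
from h import *
plan([.634,.113,.273],104.3,4)
```

```text
[0.38, 0.53, -0.01, 0.0]
[0.38, 0.53, -0.01, 0.0]
[0.38, 0.53, -0.01, 0.0]
[0.38, 0.53, -0.01, 0.0]
```

Request:
move_arm([
  [[0.2,0.28,-0.1,0,0.3],[0.38,0.53,0,0,1],[0.38,0.53,0,0,1],[0.38,0.53,0.1,0,1],[0.18,0.25,0.4,0,1],[0,0,0.8,0,1],[0,0,0.8,0,1],[0,0,0.36,0,1],[0,0,0,0,1]],
], squeeze=10)

```text
time_s: 16.48
tcp_pos: [0.6316, 0.1122, 0.1264]
ee_rot: [-3.135, 0.0, 1.82]
ft_force: [0.9, -0.4, 0.2]
width: 0.0005
finger_force: 0.0
```

```bash
cat > ball.py <<'E'
from h import *
o=monitor.get_obs();print(o["tcp_pos"],np.degrees(o["ee_rot"][2]),o["ft_force"],o["time_s"])
s=camera("scene");c=camera("wrist");t=camera("top")
for n,cc in(("scene",s),("top",t),("wrist",c)):
    m,b=blobs(cc,(0,150,70),(6,255,255),8);print(n,[(x[1].round(1).tolist(),int(x[0][4])) for x in b])
P=np.array([.5353,-.0185,0]);xp=np.array([.2474,-.9689,0]);yp=np.array([.9689,.2474,0])
for a in(-.4,.35,.45,.6):
    X=P+(-.03+.08*np.sin(a))*xp+.13*yp+[0,0,.072+.08*np.cos(a)];print(a,X.round(3),"scene",proj(s,X).round(1),"wrist",wpix(c,o,X).round(1))
E
python3 ball.py
```

```text
[0.63161295 0.11223556 0.12643156] 104.30106510865056 [ 0.89906409 -0.37636551  0.17483434] 16.475
scene [([354.4, 198.0], 89), ([295.7, 281.5], 19)]
top [([168.2, 87.0], 9), ([261.6, 158.5], 53)]
wrist [([532.6, 40.6], 2519), ([282.7, 354.5], 858)]
-0.4 [0.646 0.073 0.146] scene [355.5 196.6] wrist [289.6 356.5]
0.35 [0.661 0.016 0.147] scene [346.8 214.3] wrist [288.2 425.6]
0.45 [0.662 0.009 0.144] scene [345.5 217.7] wrist [288.  428.3]
0.6 [ 0.665 -0.001  0.138] scene [343.6 223. ] wrist [287.7 430. ]
```

Request:
move_arm([
  [[-0.25,0,0,0,1],[-0.2,0,0,0,1],[-0.2,0,0,0,1],[-0.2,0,0,0,1],[-0.2,0,0,0,1],[-0.2,0,0,0,1]],
])

```text
time_s: 17.38
tcp_pos: [0.6526, 0.0392, 0.1294]
ee_rot: [-3.142, 0.0, 1.82]
ft_force: [0.5, 0.7, -0.1]
width: 0.0003
finger_force: 0.5
```

```bash
python3 ball.py
```

```text
[0.65263482 0.0391655  0.12943188] 104.30332910400914 [ 0.54439957  0.69423097 -0.13116257] 17.375
scene [([347.2, 212.5], 95), ([295.6, 281.8], 16)]
top [([170.3, 86.2], 21), ([179.0, 91.7], 9)]
wrist [([549.2, 6.0], 295), ([283.3, 342.7], 467)]
-0.4 [0.646 0.073 0.146] scene [355.5 196.6] wrist [286.3 209.8]
0.35 [0.661 0.016 0.147] scene [346.8 214.3] wrist [285.5 327.9]
0.45 [0.662 0.009 0.144] scene [345.5 217.7] wrist [285.4 335.8]
0.6 [ 0.665 -0.001  0.138] scene [343.6 223. ] wrist [285.1 344. ]
```

Request:
move_arm([
  [[-0.2,0,0,0,1],[-0.15,0,0,0,1],[0,0,0,0,1]],
])

```text
time_s: 17.9
tcp_pos: [0.657, 0.0218, 0.1293]
ee_rot: [-3.141, -0.004, 1.822]
ft_force: [-2.5, 6.2, 2.3]
width: 0.0007
finger_force: 2.9
```

```bash
python3 ball.py
```

```text
[0.65703246 0.02179979 0.12928177] 104.3758447254437 [-2.51656399  6.24315509  2.27381217] 17.9
scene [([344.0, 220.7], 102), ([295.4, 281.9], 13)]
top [([169.7, 89.4], 18), ([174.9, 87.6], 12)]
wrist [([554.9, 1.3], 35), ([284.0, 338.9], 143)]
-0.4 [0.646 0.073 0.146] scene [355.5 196.6] wrist [286.7 166.8]
0.35 [0.661 0.016 0.147] scene [346.8 214.3] wrist [285.8 296.7]
0.45 [0.662 0.009 0.144] scene [345.5 217.7] wrist [285.6 306.6]
0.6 [ 0.665 -0.001  0.138] scene [343.6 223. ] wrist [285.3 317.3]
```

Request:
move_arm([
  [[-0.1,0,0,0,1],[0,0,0,0,1]],
])

```text
time_s: 18.3
tcp_pos: [0.6572, 0.0214, 0.1292]
ee_rot: [-3.139, -0.011, 1.825]
ft_force: [-7.7, 15.3, 5.4]
width: 0.0009
finger_force: 8.2
```

```bash
python3 ball.py | head -3
```

```text
[0.65721758 0.02138232 0.12922094] 104.5773942090767 [-7.66503086 15.32273627  5.36094417] 18.3
scene [([344.1, 220.9], 97), ([295.6, 281.8], 16)]
top [([176.8, 91.2], 13), ([168.5, 92.0], 11)]
```

Request:
move_arm([
  [[0.3,0,0,0,1],[0.7,0,0,0,1],[0,0,-0.8,0,1],[0,0,-0.9,0,1],[0,0,-0.6,0,1],[0,0,0,0,1],[0,0,0,0,1]],
])

```text
time_s: 19.32
tcp_pos: [0.6439, 0.0717, 0.2667]
ee_rot: [-3.141, 0.0, 1.82]
ft_force: [-0.2, 0.2, 0.2]
width: 0.0008
finger_force: 0.0
```

```bash
python3 ball.py
python3 - <<'E'
from h import *
a=cv2.imread("pics/scene0.png").astype(int);s=camera("scene")["color"][:,:,::-1].astype(int)
for n,(x0,x1,y0,y1) in dict(spool=(275,305,145,190),orange=(335,362,115,175),white=(360,390,125,190),jar=(390,422,180,225),brush=(115,185,300,365)).items():
    print(n,np.abs(a-s)[y0:y1,x0:x1].mean().round(1))
b=s[140:215,255:335];m=(b[:,:,0]-b[:,:,2])>40
f=cv2.imread("pics/fin.png")[:375,:400];f=cv2.resize(f,(80,75),interpolation=cv2.INTER_AREA).astype(int)
print("board area diff",np.abs(f-b)[25:70,20:60].mean().round(1))
E
```

```text
[0.64387216 0.07171241 0.26669273] 104.29424476983768 [-0.20298378  0.16240647  0.16954975] 19.325
scene [([344.1, 221.1], 96), ([295.5, 281.9], 16)]
top [([172.2, 90.4], 53), ([163.8, 89.9], 10), ([286.0, 152.4], 43)]
wrist [([478.5, 30.0], 3132), ([281.5, 283.0], 36)]
-0.4 [0.646 0.073 0.146] scene [355.5 196.6] wrist [284.6 204. ]
0.35 [0.661 0.016 0.147] scene [346.8 214.3] wrist [284.3 267.2]
0.45 [0.662 0.009 0.144] scene [345.5 217.7] wrist [284.3 272.9]
0.6 [ 0.665 -0.001  0.138] scene [343.6 223. ] wrist [284.2 279.7]
spool 13.1
orange 18.6
white 20.3
jar 5.4
brush 7.4
board area diff 4.0
```

Run:
```python
from h import *
s=camera("scene")["color"];a=cv2.imread("pics/scene0.png")[:,:,::-1]
for n,(lo,hi,x0,x1,y0,y1) in dict(orange=((6,170,60),(16,255,255),335,370,112,170),white=((0,0,130),(180,50,255),358,392,125,185)).items():
    for im in(a,s):
        m=cv2.inRange(cv2.cvtColor(np.ascontiguousarray(im),cv2.COLOR_RGB2HSV),np.array(lo),np.array(hi))[y0:y1,x0:x1];y,x=np.nonzero(m);print(n,len(x),(x.mean()+x0).round(1),(y.mean()+y0).round(1),y.min()+y0)
g=lambda im:cv2.Canny(cv2.cvtColor(np.ascontiguousarray(im),cv2.COLOR_RGB2GRAY),60,150)
for n,(x0,x1,y0,y1) in dict(spool=(275,305,145,190),boards=(335,390,115,190)).items():
    A=np.float32(a[y0:y1,x0:x1].mean(2));B=np.float32(s[y0:y1,x0:x1].mean(2));print(n,cv2.phaseCorrelate(A,B))
```

```text
orange 433 349.5 138.8 117
orange 235 345.9 147.1 133
white 120 381.2 134.7 125
white 163 388.2 146.3 129
spool ((0.1998033429449162, 0.8022528664255013), 0.57450819545322)
boards ((0.04684843554067086, 1.0082792698129452), 0.4550279057820638)
```

Run:
```python
from h import *
s=camera("scene");print("gripper at",proj(s,[.644,.072,.33]),proj(s,[.644,.072,.42]))
t=camera("top")["color"];a=cv2.imread("pics/top0.png")[:,:,::-1]
for n,(x0,x1,y0,y1) in dict(boards=(160,215,175,225),jar=(190,222,130,162),spool=(220,245,238,262),brush=(410,435,195,265)).items():
    A=np.float32(a[y0:y1,x0:x1].mean(2));B=np.float32(t[y0:y1,x0:x1].mean(2));print(n,cv2.phaseCorrelate(A,B),np.abs(A-B).mean())
```

```text
gripper at [365.93035668 128.59915931] [372.79872348  88.04032337]
boards ((-0.06694411453479887, 0.033308530646174006), 0.9724339269002279) 9.351273
jar ((0.1391714708080336, -0.044004296481638505), 0.9152365960180759) 8.616536
spool ((1.9498040629472477, 0.9408542161321289), 0.21090375661849975) 29.92
brush ((0.47027246120890354, -0.11867117416007744), 1.0290968232684665) 12.279619
```

```bash
python3 -c "
from workcell import job
print(job.sign_off())"
```

```text
the job is handed in; nothing more can be done
None
```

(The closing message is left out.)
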